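# Set the depth stop of a bench lever press on a brass mould

## Robot

A 6-joint arm with a two-finger parallel gripper is mounted at the origin on a cart in front of the work surface, level with it; the furniture and walls round the work are solid. World frame = base frame: x ahead of the robot, y to its left, z up, the work surface at z = 0. Lengths are in m, angles in rad, forces in N, time in s.
With the tool pointing down it reaches from about 0.275 to 0.725 m from the base axis. Payload 5.6 kg.
Tool frame: the origin (TCP) lies at the very end of the fingers, on their centre line; the grasp point (between the pads) lies 19 mm behind it; x points along the fingers, z is the direction in which the jaws open and shut, and the axes are right-handed (so a half turn about x gives the same grasp; the last joint's range is limited). The gripper opens to 85 mm and grips with 20 to 120 N. Pads are 22 mm wide; open, the fingers measure 114 mm over their backs; the gripper's body (76 mm by 85 mm) begins 54 mm behind the grasp point. The pads swing forward as they close: fully open they stand 13 mm farther back than shut.
Start: joints at [1.461, 0.255, 0.108, 0, -1.424, -0.285], TCP at [0.212, 0.508, 0.231] pointing down, gripper open.
Joint ranges: [-2.95, 2.95], [-1.21, 1.97], [-1.09, 1.5], [-2.87, 1.71], [-2.94, -0.07], [-3.05, 3.05]. Speed limits (rad/s): [2.57, 2.57, 3.14, 3.14, 3.14, 3.14].

## Interface

Orientations are given as a unit quaternion [w, x, y, z].
In Python, from station import observe, cams, robot gives the robot as it stands. The module is installed in compiled form; this text tells all that it offers.
- The arm moves only by the tool drive_tool, never from a script. Its arguments are lists of equal length, an entry for each row: "fingers": the finger opening in mm, from 0 to 85.4; "dp": the shift along the tool's x, y, z in mm, a list of three; "twist": the turn about the tool's x in degrees. A call has 1 to 20 rows; each row shifts and turns the commanded pose from where the row before left it, along the tool's axes as they then stand; what a row does not reach is not made up. A row lasts 1/10 s, in which the tool goes at most 50 mm and 8.59 degrees, less where a joint would pass 70% of its speed; a pose out of reach is approached as far as the arm can. A call is refused whole if a number of a shift passes 50 or a number of a turn 8.59, either way. A call with a gripper value outside its range is refused whole. The fingers move at their own pace and stop on an object; "grip_force" is the grip in N (left out, the last holds). Time passes only in rows, so rows that do not move let the fingers close. It gives the time, the measured TCP pose, the force and the opening at its end, in the units of the state.
- observe(): the state, without advancing time (a new reading comes with each control period).
- cams.camera(name): name is "side" or "top" or "wrist"; returns a dict with "frame" (480x640x3 uint8, red, green, blue), "mtx" (3x3 intrinsics, pixels), "dist" ([k1, k2, p1, p2, k3] as OpenCV has them; the pictures are not rectified), "rvec" (rotation vector, rad) and "tvec" (3), from world to camera coordinates, as OpenCV has them; the wrist camera has in their place "tool_from_camera" (4x4, takes a point from camera to tool coordinates, whose origin is the TCP and whose axes are the tool frame's). Camera axes: x right, y down, z forward; pixel columns grow to the right and rows downward; lengths in m; the calibration is good to about 2 mm. A picture is of the moment at which its call begins: read the wrist's pose just before it. There is no depth.
- robot.close_job(): hands the job in, once; it reports no verdict.
The state is a dict: "t": time; "qpos": joint angles; "joint_velocities": joint speeds; "tau": joint torques, N m; "position": TCP position; "tcp_rot": TCP orientation; "force": force on the tool from outside, world axes, zero at the start; "moment": the same for the moment, N m; "opening": finger opening in m.
Only numpy, scipy, OpenCV 4.12 (cv2) and the standard library are available. Lean on these libraries where they do the work, as an engineer would, in place of code of your own. Each camera call takes 0.05 s, during which the arm holds its last target. There are 200 camera calls.

## Task

The press's screw nose has been changed, so set its depth stop afresh: push the hand lever down slowly until the pressing plate seats on the brass mould's rim and the resistance firms up, without crushing the mould. Let go - the lever stays down - and then slide the stop collar down its rod by the thumb tab until it sits on its bracket with no gap, so that the collar keeps the travel the lever made. Leave the plate resting on the mould and the rest of the bench undisturbed.

Things in the scene. Friction and masses are not known exactly. Their poses are not given: they have to be found in the camera images.
- press: Grey cast-iron bench lever press, bolted down; base 250 x 150 x 18 mm. Origin: centre of the base's underside, below the ram's axis; +x from the lever's pad towards the column, +y to the press's left, z up. Column and fork with the lever's pivot (75 mm behind the ram, 205 mm high) stand up to 220 mm. Guide head z = 124 to 160 mm
- lever_pad (a point): Centre of the top of the black palm pad at the hand lever's end (pad 52 mm along the lever, 38 mm wide, 18 mm thick), 165 mm in front (-x) of the ram, 245 mm from the pivot. At rest it is about 254 mm above the table and slopes 0.16 rad up towards the robot. It goes down on an arc (less than 6 mm off a straight line) and stays where it is left; the pad's force acts 3.3-fold on the plate
- ram: Steel ram (22 mm round) driven straight down through the guide head by the lever; below it the screw nose with a 60 mm rubber-buffered pressing plate, and a cross arm to the press's right (-y) with the upright 10 mm depth rod, 58 mm from the ram's axis. Origin: on the ram's axis, at table height when the lever is up, going down with the ram (0 to 30 mm). Friction holds it where it is left
- mould: Brass optic mould, 68 mm across, 54 mm high, 0.55 kg, open at the top, standing loose on the press's bed plate (22 mm above the table). Origin: centre of its underside
- collar_tab (a point): Point on top of the stop collar's thumb tab, where to push: a dark steel tab 28 mm wide, 8 mm thick, jutting from the depth rod to the press's right (-y). The point is 36 mm from the rod's axis, 12 mm above the collar's underside and 16 mm from the tab's outer end. The rod ends 15 to 30 mm above the tab at the start, up to 52 mm above it once the collar is down
- collar_foot (a point): Centre of the underside of the stop collar (25 mm across, 16 mm high), on the rod's axis. The collar rides with the ram and slides on the rod under 2 to 5 N; at the start its underside is 34 to 44 mm above the bracket
- stop_seat (a point): Point on top of the fixed stop bracket (a flat ear of the guide head, 160 mm above the table) where the collar has to sit; straight below collar_foot. A thin scale plate stands behind the rod to 54 mm above it
- tumbler: Amber glass tumbler, 62 mm across, 82 mm high, standing on the bench to the right of the press; a bystander. Origin: centre of its underside
- tumbler_clear: Clear glass tumbler, 56 mm across, 70 mm high, on the right of the press; a bystander. Origin: centre of its underside
- cork: Cork stopper, 33 mm across, 32 mm high, standing to the right of the press; a bystander. Origin: centre of its underside
- lever (a joint): Hand lever's angle, 0 up (start), growing as it is pressed, 0.4 at most. Moves freely under 1 to 3 N at the pad. The plate seats at 0.14 to 0.30 rad (34 to 75 mm of pad travel), depending on how far the nose is screwed out, which differs each time and is not listed. Then the force climbs by about 1.5 N a mm: 8 to 14 N at the pad is a firm seat, under 6 N not yet, over 20 N harms the mould
Things that resemble listed ones, but are neither listed nor needed, are in the scene too. What is shaped like the mould but pink is not meant.

How it is judged:
On the way, in this order (a step that is already met when the one before it is completed fails the run):
1. the lever is pressed until the plate bears firmly on the mould (more than 12 N between plate and mould) (contact force between ram and mould above 12 N), for 0.2 s.
2. the stop collar is down on its bracket (gap under 1.5 mm) while the plate still rests on the mould (z of collar_foot in the frame of stop_seat below 0.0015 m and contact force between ram and mould above 1 N), for 0.2 s.
At the end, for the whole second after the job is handed in: The stop collar sits on its bracket (gap under 1.5 mm) with the plate still resting on the mould (more than 1 N), the mould within 8 mm of where it stood, everything at rest (all of step 2 and distance of mould from where it was at the start of the episode below 0.008 m and linear speed of each of mould, ram below 0.02 m/s); the robot touches nothing.
It fails at once if the plate crushes the mould (more than 65 N between them) (contact force between ram and mould above 65 N).
It fails at once if a tumbler or the cork is disturbed (moved more than 20 mm) (distance of any of tumbler, tumbler_clear, cork from where it was at the start of the episode above 0.02 m).
It also fails if it takes over 48 s, if anything falls off the work surface, if the arm or the gripper's body presses on something with over 40 N, if the wrist force passes 120 N, or if a joint passes its speed limit or range.

## Working session

There is one attempt and no reset: what is moved stays moved. The work goes in short steps, Python scripts to look and compute and a tool call to move; the robot and the scene stay as the last step left them, time stands still between calls to the robot, and variables do not carry over. Pictures are saved under pics/ and viewed, about 8 in all and at most 12, crops included, and the job is handed in when it is done.

Besides the shell and the picture viewer there is one more tool, called after "Call:" by a JSON object that holds its "method" and its "body". drive_tool: Moves the arm, as the interface text tells. Its arguments: {"type":"object","properties":{"fingers":{"type":"array"},"dp":{"type":"array"},"twist":{"type":"array"},"grip_force":{"type":"number"}},"required":["fingers","dp","twist"]}

```bash
mkdir -p pics
cat > h.py <<'E'
import numpy as np, cv2, pickle
from station import observe, cams, robot
def grab(n,f):
    s=observe(); c=cams.camera(n); cv2.imwrite(f'pics/{f}.png',c['frame'][:,:,::-1]); pickle.dump((s,c),open(f'pics/{f}.pkl','wb')); return s,c
E
python3 - <<'E'
from h import *
for n in('side','top'):
    s,c=grab(n,n+'0'); R=cv2.Rodrigues(c['rvec'])[0]; print(n,(-R.T@c['tvec'].ravel()).round(3),R[2].round(3),c['mtx'][0,0])
print(s)
E
```

```text
side [0.396 0.789 0.556] [ 0.17  -0.908 -0.383] 550.3759767950298
top [ 0.407 -0.09   1.152] [ 0.135 -0.003 -0.991] 505.40934210591774
{'t': 0.05, 'qpos': array([ 1.46062009e+00,  2.55765848e-01,  1.07038201e-01, -4.74790204e-04,
       -1.42387692e+00, -2.84593458e-01]), 'joint_velocities': array([ 8.33081472e-04, -6.97269075e-04,  1.49625265e-03,  2.28952141e-03,
        7.96042444e-05,  6.52318275e-04]), 'tau': array([-4.00376317e-03, -3.87994409e+01,  2.38767725e+01,  5.38763478e+00,
       -3.53372896e-03, -5.37176362e-06]), 'position': array([0.21128861, 0.50728362, 0.23039915]), 'tcp_rot': array([-0.39260081, -0.58781951, -0.39183485,  0.58889581]), 'force': array([-0.15444721,  0.0076986 , -0.31325963]), 'moment': array([ 0.01740964, -0.01563505, -0.0131348 ]), 'opening': 0.0854682965122561}
```

View pics/side0.png

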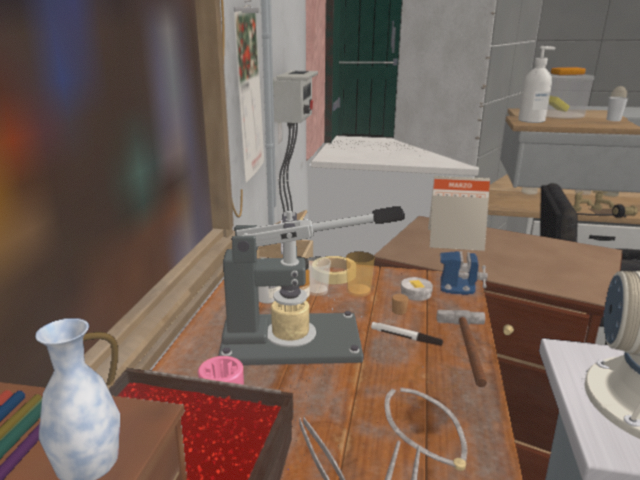

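View pics/top0.png

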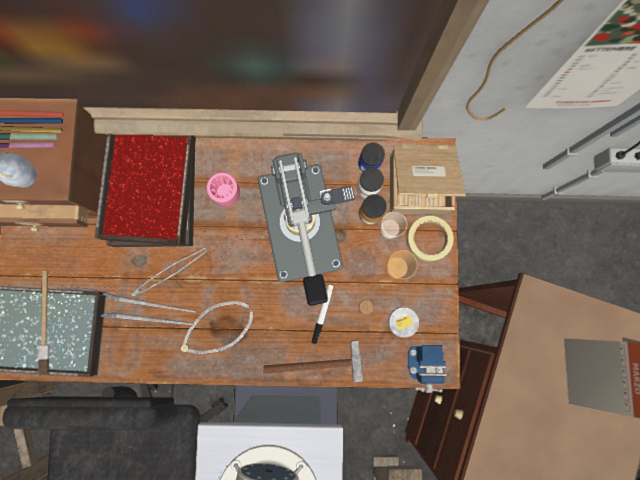

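Run:
```python
import cv2
a=cv2.imread('pics/top0.png')[145:310,255:425]; cv2.imwrite('pics/topc.png',cv2.resize(a,None,fx=3.6,fy=3.6,interpolation=2))
a=cv2.imread('pics/side0.png')[200:365,215:415]; cv2.imwrite('pics/sidec.png',cv2.resize(a,None,fx=3.6,fy=3.6,interpolation=2))
```

```text
(no output)
```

View pics/topc.png

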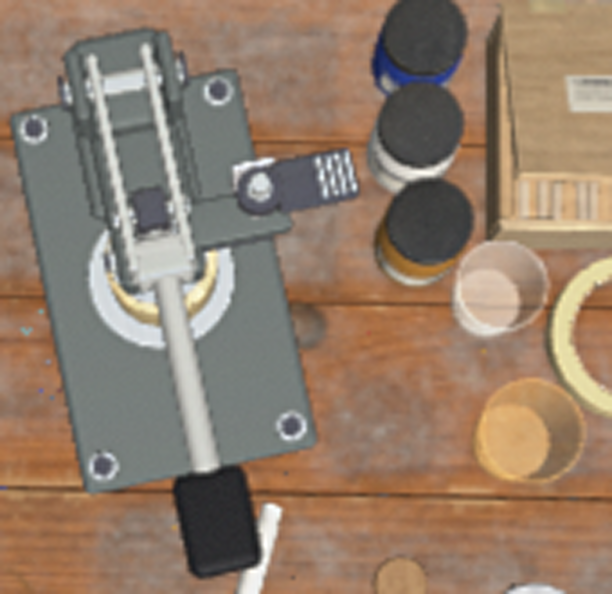

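View pics/sidec.png

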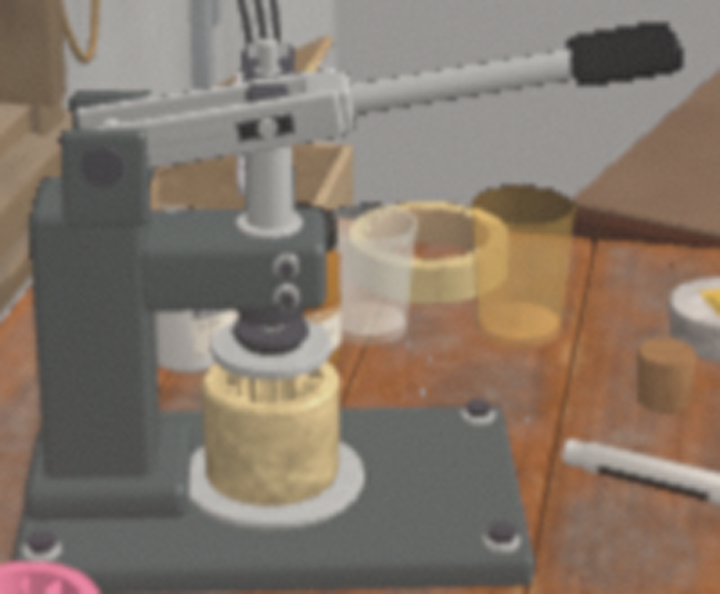

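```bash
cat > fit.py <<'E'
from h import *
from scipy.optimize import least_squares
C={n:pickle.load(open(f'pics/{n}0.pkl','rb'))[1] for n in('top','side')}
def proj(n,P):
    c=C[n]; return cv2.projectPoints(np.float64(P).reshape(-1,1,3),c['rvec'],c['tvec'],c['mtx'],c['dist'])[0].reshape(-1,2)
def W(v,P):
    P=np.float64(P).reshape(-1,3); x,y,a=v; return np.c_[x+P[:,0]*np.cos(a)-P[:,1]*np.sin(a),y+P[:,0]*np.sin(a)+P[:,1]*np.cos(a),P[:,2]]
T=[((12,115),(.125,.075,.018)),((88,492),(-.125,.075,.018)),((316,442),(-.125,-.075,.018)),((238,70),(.125,-.075,.018)),((218,522),(-.165,0,.254)),((260,185),(0,-.058,.235))]
S=[((530,575),(-.125,.075,.01)),((505,408),(-.125,-.075,.018)),((625,42),(-.165,0,.254))]
def res(v):
    return np.r_[(proj('top',W(v,[p for _,p in T]))-(np.array([u for u,_ in T])/3.6+[255,145])).ravel(),(proj('side',W(v,[p for _,p in S]))-(np.array([u for u,_ in S])/3.6+[215,200])).ravel()]
E
python3 - <<'E'
from fit import *
r=least_squares(res,[.5,-.1,.2]); print(r.x, r.fun.reshape(-1,2).round(1).tolist())
v=r.x; np.save('v.npy',v)
for n,p in dict(pad=(-.165,0,.254),rod=(0,-.058,.21),tab=(0,-.094,.211)).items(): print(n,W(v,p).round(4))
# ray of tumblers/cork on table
for n,u in dict(tum=(512,440),clear=(490,300),cork=(400,580)).items():
    c=C['top'];k=cv2.undistortPoints(np.float64([[np.array(u)/3.6+[255,145]]]),c['mtx'],c['dist'])[0,0];R=cv2.Rodrigues(c['rvec'])[0];o=-R.T@c['tvec'].ravel();d=R.T@np.r_[k,1]
    z=.032 if n=='cork' else .0; print(n,(o+d*(z-o[2])/d[2]).round(3))
E
```

```text
[ 0.60235265 -0.05598102  0.22023139] [[-0.7, -0.5], [-1.2, 1.4], [1.0, 1.9], [0.3, -0.5], [-0.5, -0.2], [0.6, 0.0], [0.8, 0.4], [-0.7, -0.9], [-1.7, -0.7]]
pad [[ 0.4413 -0.092   0.254 ]]
rod [[ 0.615  -0.1126  0.21  ]]
tab [[ 0.6229 -0.1477  0.211 ]]
tum [ 0.506 -0.28   0.   ]
clear [ 0.596 -0.266  0.   ]
cork [ 0.416 -0.206  0.032]
```

```bash
cat >> h.py <<'E'
from scipy.spatial.transform import Rotation as Ro
def need(target):
    s=observe(); R=Ro.from_quat(np.roll(s['tcp_rot'],-1)).as_matrix(); v=np.load('v.npy')
    z=R[:,2]; d=(np.arctan2(z[1],z[0])-v[2]+np.pi/2)%np.pi-np.pi/2
    # turn about tool x (down): positive turn = clockwise seen from above
    print('t',s['t'],'pos',s['position'].round(4),'F',s['force'].round(2)); print(R.round(3)); print('twist needed deg',np.degrees(d).round(1))
    D=np.array(target)-s['position']; print('dp now mm',(R.T@D*1e3).round(1)); R2=R@Ro.from_rotvec([d,0,0]).as_matrix(); print('dp after twist',(R2.T@D*1e3).round(1)); print(R2.round(3))
E
python3 -c "
from h import *
need([.441,-.092,.300])"
```

```text
t 0.1 pos [0.2113 0.5073 0.2305] F [0.17 0.01 0.  ]
[[-0.001  0.923 -0.385]
 [-0.002 -0.385 -0.923]
 [-1.     0.     0.002]]
twist needed deg 54.8
dp now mm [-68.7 442.5 465. ]
dp after twist [-68.7 635.1 -93.1]
[[-0.001  0.218 -0.976]
 [-0.002 -0.976 -0.218]
 [-1.     0.001  0.001]]
```

Call:
{"method": "drive_tool", "body": {"fingers": [0,0,0,0,0,0,0,0,0,0,0,0,0,0,0,0,0,0,0,0], "dp": [[-10,0,0],[-10,0,0],[-10,0,0],[-10,0,0],[-10,0,0],[-10,0,0],[-9,0,0],[0,45,-7],[0,48,-7],[0,48,-7],[0,48,-7],[0,48,-7],[0,48,-7],[0,48,-7],[0,48,-7],[0,48,-7],[0,48,-7],[0,48,-7],[0,45,-7],[0,40,-7]], "twist": [7.8,7.8,7.8,7.8,7.8,7.8,7.8,0,0,0,0,0,0,0,0,0,0,0,0,0]}}

```text
t: 2.1
position: [0.4352, -0.0693, 0.3]
tcp_rot: [-0.078, -0.703, -0.078, 0.703]
force: [1.2, 1.6, -0.5]
opening: -0.0002
```

Run:
```python
from h import *
need([.441,-.092,.300]); print(observe()['qpos'].round(2),observe()['opening'])
```

```text
t 2.1 pos [ 0.4352 -0.0693  0.3   ] F [ 1.16  1.57 -0.51]
[[-0.     0.22  -0.975]
 [ 0.    -0.975 -0.22 ]
 [-1.    -0.     0.   ]]
twist needed deg 0.1
dp now mm [ 0.  23.4 -0.6]
dp after twist [ 0.  23.4 -0.7]
[[-0.     0.218 -0.976]
 [ 0.    -0.976 -0.218]
 [-1.    -0.     0.   ]]
[ 0.2   0.02  0.01 -0.   -1.55  0.02] -0.00018572794869512268
```

Call:
{"method": "drive_tool", "body": {"fingers": [0,0,0,0], "dp": [[0,12,0],[8,11,0],[12,0,0],[12,0,0]], "twist": [0,0,0,0]}}

```text
t: 2.5
position: [0.4398, -0.0887, 0.2669]
tcp_rot: [-0.079, -0.702, -0.079, 0.703]
force: [0.1, 0.3, 0.5]
opening: 0.0001
```

Run:
```python
from h import *
s,c=grab('wrist','w1'); grab('side','s1'); need([.441,-.092,.254])
a=cv2.imread('pics/w1.png'); b=cv2.imread('pics/s1.png')[150:390,215:455]
cv2.imwrite('pics/m1.png',np.hstack([cv2.resize(a,(400,300)),cv2.resize(b,(300,300))]))
```

```text
t 2.6 pos [ 0.4389 -0.0884  0.266 ] F [-0.64  1.1  -0.25]
[[-0.004  0.223 -0.975]
 [ 0.001 -0.975 -0.223]
 [-1.    -0.001  0.004]]
twist needed deg 0.2
dp now mm [12.   4.  -1.3]
dp after twist [12.   4.  -1.3]
[[-0.004  0.218 -0.976]
 [ 0.001 -0.976 -0.218]
 [-1.    -0.001  0.004]]
```

View pics/m1.png

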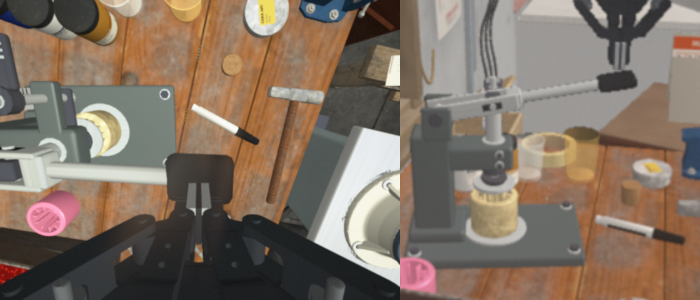

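Call:
{"method": "drive_tool", "body": {"fingers": [0,0,0,0,0,0,0,0,0,0], "dp": [[4,3,0],[4,0,0],[4,0,0],[4,0,0],[4,0,0],[4,0,0],[4,0,0],[4,0,0],[4,0,0],[0,0,0]], "twist": [0,0,0,0,0,0,0,0,0,0]}}

```text
t: 3.6
position: [0.4408, -0.0923, 0.2316]
tcp_rot: [-0.079, -0.702, -0.079, 0.703]
force: [0.0, -0.2, -0.3]
opening: 0.0001
```

Call:
{"method": "drive_tool", "body": {"fingers": [0,0,0,0], "dp": [[2,0,0],[2,0,0],[2,0,0],[2,0,0]], "twist": [0,0,0,0]}}

```text
t: 4.0
position: [0.4409, -0.0924, 0.2242]
tcp_rot: [-0.079, -0.703, -0.079, 0.703]
force: [-0.6, -1.5, 1.4]
opening: 0.0002
```

Call:
{"method": "drive_tool", "body": {"fingers": [0,0,0,0], "dp": [[1,0,0],[1,0,0],[1,0,0],[1,0,0]], "twist": [0,0,0,0]}}

```text
t: 4.4
position: [0.441, -0.0924, 0.2203]
tcp_rot: [0.079, 0.703, 0.079, -0.703]
force: [-1.8, 0.4, 0.5]
opening: -0.0001
```

Call:
{"method": "drive_tool", "body": {"fingers": [0,0,0,0], "dp": [[1,0,0],[1,0,0],[1,0,0],[1,0,0]], "twist": [0,0,0,0]}}

```text
t: 4.8
position: [0.4409, -0.0924, 0.2162]
tcp_rot: [-0.079, -0.703, -0.079, 0.703]
force: [0.3, -0.5, 1.5]
opening: 0.0002
```

Run:
```python
from h import *
grab('side','s2')
F=[]
for i in range(3):
    F.append(observe()['force'])
    if i<2: cams.camera('side')
print(np.round(F,2))
cv2.imwrite('pics/m2.png',cv2.resize(cv2.imread('pics/s2.png')[200:350,215:435],None,fx=3.2,fy=3.2,interpolation=2))
```

```text
[[ 0.15 -0.18  0.39]
 [-0.25 -0.47 -0.18]
 [-0.13 -0.15 -0.04]]
```

View pics/m2.png

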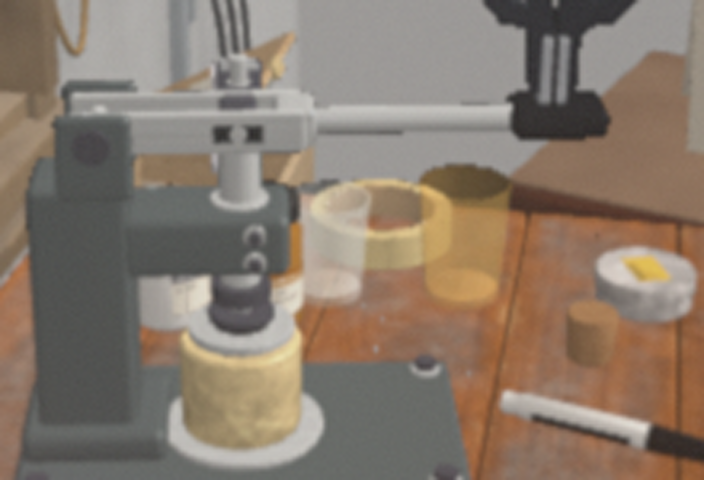

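The lever is now level, with the plate close to the mould rim at about (243,335) in the crop and the fingers on the pad. I'll go on in small steps.

Call:
{"method": "drive_tool", "body": {"fingers": [0,0,0,0], "dp": [[1,0,0],[1,0,0],[1,0,0],[0,0,0]], "twist": [0,0,0,0]}}

```text
t: 5.35
position: [0.441, -0.0924, 0.2131]
tcp_rot: [0.079, 0.703, 0.079, -0.703]
force: [-0.2, -0.0, -0.7]
opening: 0.0003
```

Call:
{"method": "drive_tool", "body": {"fingers": [0,0,0,0], "dp": [[1,0,0],[1,0,0],[1,0,0],[1,0,0]], "twist": [0,0,0,0]}}

```text
t: 5.75
position: [0.4409, -0.0924, 0.2092]
tcp_rot: [-0.079, -0.703, -0.079, 0.703]
force: [-0.9, -0.1, 0.8]
opening: -0.0002
```

Call:
{"method": "drive_tool", "body": {"fingers": [0,0,0,0], "dp": [[1,0,0],[1,0,0],[1,0,0],[1,0,0]], "twist": [0,0,0,0]}}

```text
t: 6.15
position: [0.4409, -0.0924, 0.2053]
tcp_rot: [-0.079, -0.703, -0.079, 0.703]
force: [-0.7, 1.0, 2.6]
opening: -0.0003
```

Call:
{"method": "drive_tool", "body": {"fingers": [0,0,0], "dp": [[1,0,0],[1,0,0],[1,0,0]], "twist": [0,0,0]}}

```text
t: 6.45
position: [0.441, -0.0925, 0.2028]
tcp_rot: [0.079, 0.703, 0.079, -0.703]
force: [-2.9, 1.7, 6.8]
opening: -0.0
```

Call:
{"method": "drive_tool", "body": {"fingers": [0,0,0], "dp": [[1,0,0],[1,0,0],[0,0,0]], "twist": [0,0,0]}}

```text
t: 6.75
position: [0.4411, -0.0925, 0.2012]
tcp_rot: [0.079, 0.703, 0.079, -0.702]
force: [-2.4, 1.9, 7.2]
opening: 0.0001
```

Call:
{"method": "drive_tool", "body": {"fingers": [0,0,0,0], "dp": [[1,0,0],[1,0,0],[0,0,0],[0,0,0]], "twist": [0,0,0,0]}}

```text
t: 7.15
position: [0.4411, -0.0925, 0.1997]
tcp_rot: [0.079, 0.703, 0.079, -0.702]
force: [-5.0, 2.2, 10.2]
opening: -0.0001
```

Call:
{"method": "drive_tool", "body": {"fingers": [0,0,0,0], "dp": [[0.8,0,0],[0,0,0],[0,0,0],[0,0,0]], "twist": [0,0,0,0]}}

```text
t: 7.55
position: [0.4411, -0.0925, 0.1991]
tcp_rot: [0.079, 0.703, 0.079, -0.702]
force: [-4.5, 3.0, 11.3]
opening: -0.0002
```

Run:
```python
from h import *
F=[]
for i in range(5):
    F.append(np.r_[observe()['force'],observe()['position'][2]*100]); cams.camera('side')
print(np.round(F,2))
```

```text
[[-4.52  3.05 11.3  19.91]
 [-4.73  2.79 12.51 19.91]
 [-5.17  2.83 11.82 19.91]
 [-5.25  2.65 11.61 19.91]
 [-4.79  2.52 12.11 19.91]]
```

Call:
{"method": "drive_tool", "body": {"fingers": [0,0,0,0,0,0,0,0,0], "dp": [[-2,0,0],[-3,0,0],[-5,0,0],[-10,0,0],[-20,0,0],[-25,0,0],[-25,0,0],[-20,0,0],[0,0,0]], "twist": [0,0,0,0,0,0,0,0,0]}}

```text
t: 8.7
position: [0.4423, -0.0927, 0.3109]
tcp_rot: [0.079, 0.705, 0.078, -0.701]
force: [-0.6, -0.8, -0.2]
opening: 0.0002
```

Run:
```python
from h import *
grab('top','t2'); grab('side','s3'); need([.6229,-.1477,.23])
a=cv2.imread('pics/t2.png')[155:275,265:385]; b=cv2.imread('pics/s3.png')[215:345,215:345]
cv2.imwrite('pics/m3.png',np.hstack([cv2.resize(a,(400,400),interpolation=2),cv2.resize(b,(400,400),interpolation=2)]))
```

```text
t 8.8 pos [ 0.4411 -0.0923  0.3077] F [-0.3   0.36 -0.49]
[[ 0.001  0.221 -0.975]
 [ 0.    -0.975 -0.221]
 [-1.    -0.    -0.001]]
twist needed deg 0.2
dp now mm [  77.8   94.3 -165. ]
dp after twist [  77.8   93.8 -165.2]
[[ 0.001  0.218 -0.976]
 [ 0.    -0.976 -0.218]
 [-1.    -0.    -0.001]]
```

View pics/m3.png

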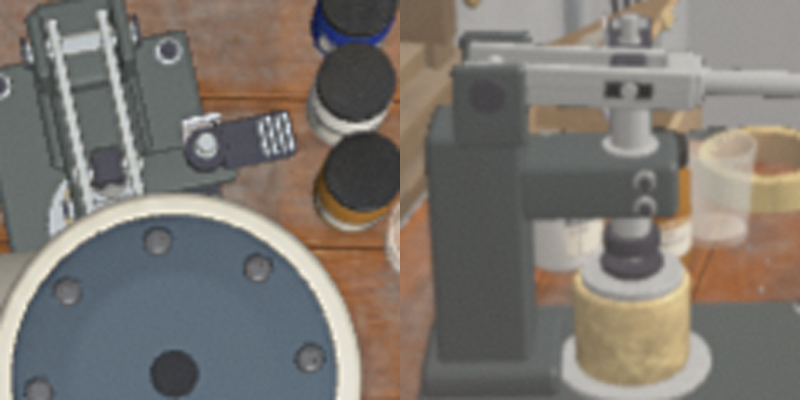

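Run:
```python
from fit import *
v=np.load('v.npy'); c=C['top'];R=cv2.Rodrigues(c['rvec'])[0];o=-R.T@c['tvec'].ravel()
P=[]
for u,z in [((206,145),.215),((293,135),.195),((250,140),.195)]:
    k=cv2.undistortPoints(np.float64([[np.array(u)*.3+[265,155]]]),c['mtx'],c['dist'])[0,0];d=R.T@np.r_[k,1];P.append(o+d*(z-o[2])/d[2])
P=np.array(P);print(P.round(4),np.linalg.norm(P[1]-P[0]),np.linalg.norm(P[2]-P[0]))
e=P[1]-P[0];print('dir',np.degrees(np.arctan2(e[1],e[0])),'press -y',np.degrees(v[2])-90)
print('pt',P[0]+e/np.linalg.norm(e)*.036)
```

```text
[[ 0.6154 -0.1111  0.215 ]
 [ 0.6268 -0.162   0.195 ]
 [ 0.6234 -0.1371  0.195 ]] 0.05584317978352801 0.03370043374358766
dir -77.37994768123653 press -y -77.38167094932211
pt [ 0.62278579 -0.14393842  0.20210675]
```

Call:
{"method": "drive_tool", "body": {"fingers": [0,0,0,0,0,0,0,0,0,0,0], "dp": [[0,15,-27],[0,16,-28],[0,16,-28],[0,16,-28],[0,16,-28],[0,15,-26],[10,0,0],[20,0,0],[20,0,0],[10,0,0],[0,0,0]], "twist": [0,0,0,0,0,0,0,0,0,0,0]}}

```text
t: 9.9
position: [0.6214, -0.1473, 0.2453]
tcp_rot: [-0.078, -0.701, -0.079, 0.704]
force: [0.3, 0.1, -1.1]
opening: -0.0001
```

Run:
```python
from h import *
grab('wrist','w4'); grab('side','s4'); need([.623,-.147,.172])
a=cv2.imread('pics/w4.png'); b=cv2.imread('pics/s4.png')[170:340,215:365]
cv2.imwrite('pics/m4.png',np.hstack([cv2.resize(a,(480,360)),cv2.resize(b,(318,360),interpolation=2)]))
```

```text
t 10.0 pos [ 0.6226 -0.1477  0.2481] F [-0.75 -0.57  0.09]
[[ 0.     0.221 -0.975]
 [-0.001 -0.975 -0.221]
 [-1.     0.001 -0.   ]]
twist needed deg 0.2
dp now mm [76.1 -0.6 -0.5]
dp after twist [76.1 -0.7 -0.5]
[[ 0.     0.218 -0.976]
 [-0.001 -0.976 -0.218]
 [-1.     0.001 -0.   ]]
```

View pics/m4.png

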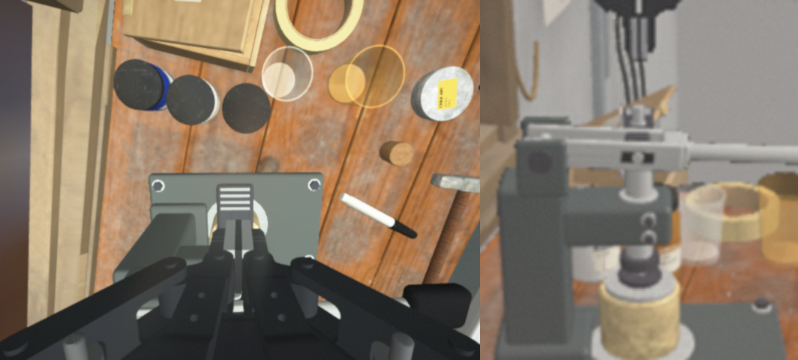

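Call:
{"method": "drive_tool", "body": {"fingers": [0,0,0,0,0,0,0,0,0,0,0,0,0,0,0,0], "dp": [[10,0,0],[12,0,0],[10,0,0],[5,0,0],[3,0,0],[3,0,0],[3,0,0],[3,0,0],[3,0,0],[3,0,0],[3,0,0],[3,0,0],[3,0,0],[3,0,0],[2,0,0],[0,0,0]], "twist": [0,0,0,0,0,0,0,0,0,0,0,0,0,0,0,0]}}

```text
t: 11.6
position: [0.6228, -0.1476, 0.178]
tcp_rot: [-0.079, -0.703, -0.079, 0.703]
force: [0.8, -0.3, 0.9]
opening: -0.0003
```

Call:
{"method": "drive_tool", "body": {"fingers": [0,0,0,0], "dp": [[1,0,0],[1,0,0],[1,0,0],[1,0,0]], "twist": [0,0,0,0]}}

```text
t: 12.0
position: [0.6228, -0.1476, 0.1746]
tcp_rot: [0.079, 0.703, 0.079, -0.703]
force: [-0.9, 0.7, 5.3]
opening: -0.0002
```

Call:
{"method": "drive_tool", "body": {"fingers": [0,0,0], "dp": [[1,0,0],[1,0,0],[1,0,0]], "twist": [0,0,0]}}

```text
t: 12.3
position: [0.6228, -0.1477, 0.1719]
tcp_rot: [0.079, 0.703, 0.079, -0.702]
force: [-1.7, 1.9, 10.2]
opening: 0.0001
```

Call:
{"method": "drive_tool", "body": {"fingers": [0,0,0,0], "dp": [[1,0,0],[1,0,0],[0,0,0],[0,0,0]], "twist": [0,0,0,0]}}

```text
t: 12.7
position: [0.6229, -0.1477, 0.1718]
tcp_rot: [0.079, 0.703, 0.078, -0.702]
force: [-2.4, 2.0, 13.4]
opening: 0.0
```

Call:
{"method": "drive_tool", "body": {"fingers": [0,0,0,0,0,0,0,0,0,0,0,0,0], "dp": [[-2,0,0],[-2,0,0],[-5,0,0],[-10,0,0],[-20,0,0],[-30,0,0],[-30,0,0],[-30,0,0],[0,-10,40],[0,-20,40],[0,-20,40],[0,-10,30],[0,0,0]], "twist": [0,0,0,0,0,0,0,0,0,0,0,0,0]}}

```text
t: 14.0
position: [0.4601, -0.1222, 0.3008]
tcp_rot: [0.079, 0.704, 0.079, -0.702]
force: [-0.8, 0.1, 0.5]
opening: 0.0002
```

Run:
```python
from h import *
grab('wrist','w5'); s,_=grab('side','s5'); print(s['position'],s['force'].round(2))
a=cv2.imread('pics/w5.png'); b=cv2.imread('pics/s5.png')[200:350,215:365]
cv2.imwrite('pics/m5.png',np.hstack([cv2.resize(a,(480,360)),cv2.resize(b,(318,360),interpolation=2)]))
```

```text
[ 0.46178221 -0.12222088  0.30023281] [ 0.3  -0.62  0.35]
```

View pics/m5.png

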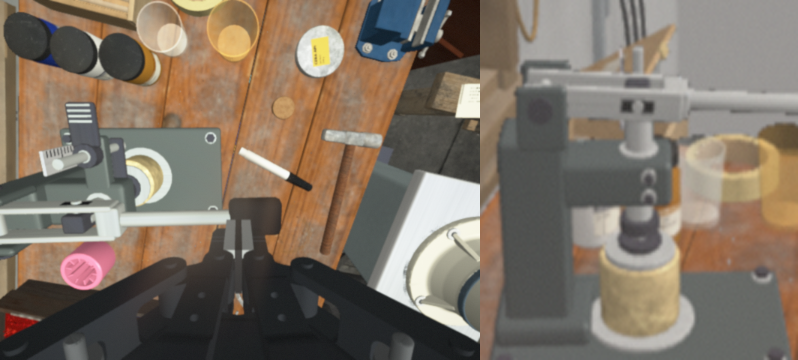

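Run:
```python
from h import *
a,b=(cv2.cvtColor(cv2.imread(f'pics/{n}.png'),6).astype(np.float32) for n in('s3','s5'))
for n,(y0,y1,x0,x1) in dict(lever=(225,255,290,360),plate_mould=(280,340,265,315)).items():
    print(n,cv2.phaseCorrelate(a[y0:y1,x0:x1].copy(),b[y0:y1,x0:x1].copy()))
print(robot.close_job())
```

```text
lever ((-0.19550208269510705, 0.00457340352484259), 0.8840434111930706)
plate_mould ((0.09768929853380115, -0.0564364714410317), 0.9763636574745178)
the job is handed in; nothing more can be done
None
```

The depth stop is set and the job is handed in at about 14 s; no verdict was reported.

- **Lever:** I pressed the pad with closed fingers until the plate seated, at about 50 mm of pad travel. I stopped at a steady force of about 12 N at the pad, inside the 8–14 N firm-seat range. The lever stayed down when I let go.
- **Collar:** I pushed the thumb tab down until it stopped. The fingertips stalled at 171.8 mm against an expected 172 mm, and a further 2 mm of commanded travel moved them only 0.1 mm, with the force rising to about 13 N.
- **Last checks:** The collar looks seated on its bracket in the wrist view. Between the pictures taken before and after the collar push, the lever, plate and mould shifted by less than 0.2 pixel. The tumblers and cork look undisturbed, and the gripper was clear of everything.
- **Not measured directly:** The force left between plate and mould after letting go, and the collar gap, are inferred from the friction hold, the pictures and the stall. No check failed. The largest disagreement was in locating the tab, where two estimates differed by about 4 mm; that was small enough for the push.

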